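# Prime the oil pump of the hand press

## Task

Prime the hand press's oil pump: with the fingertips press the pump's round plunger knob all the way down and let it spring all the way back up, stroke after stroke, until the little tell-tale pin beside it stands fully out of its bush. As soon as the pin is fully out, stop pumping (no further stroke) and take the hand away. Leave the pin itself untouched, and do not pick up or shift the wooden ring, the brass washer, the mallet or the scoop lying around.

Things in the scene. Friction and masses are not known exactly. Their poses are not given: they have to be found in the camera images.
- press: Fixed cast-iron hand press and its oil pump, one piece. Origin on the bench under the middle of the pump block (150 x 60 x 85 mm: x, y, z; z up). The plunger stands at x = -45 mm, the pin at x = +45 mm, both at y = 0. The press frame with its spoked handwheel (165 mm across), 285 mm high, stands round y = -270 mm (x -105 to 105, y -355 to -185 mm); a low copper pipe joins them.
- plunger_top (a point): Centre of the flat top (36 mm across) of the plunger's round black knob (46 mm in diameter, 14 mm thick). It is 134 mm above the bench when up and moves straight down with the plunger.
- plunger (a joint): How far the plunger is pressed down, in m: 0 fully up, 0.014 at the bottom stop. A spring returns it by itself when let go (about 0.3 s); pressing takes about 7 N at the top and 13 N at the bottom, a little more when fast (40 N per m/s).
- pin_top (a point): Centre of the top of the tell-tale pin's brass cap (16 mm in diameter, 8 mm thick), which rises straight out of its bush: 100 mm above the bench when fully in, 140 mm when fully out. Below the cap is an 11 mm shaft, 30 mm long, then a neck 6 mm thick; only when the pin is fully out does the neck show, for 10 mm above the bush.
- pin (a joint): How far the tell-tale pin stands out, in m: 0 in, 0.040 fully out; 0 to 0.016 at the start. A ratchet lifts it while the plunger springs back up, not on the way down: the first full stroke lifts it 5 to 14 mm, to a multiple of 8 mm, each later one by 8 mm, the last to 40 mm; strokes under about 10 mm may lift nothing. Between strokes it stays put.
- bush (a point): Centre of the top face of the pin's steel bush (22 mm in diameter), 92 mm above the bench, fixed; the underside of the pin's cap rests on it when the pin is in.
- ring: Bystander: turned neem-wood ring lying loose on the bench, 90 mm outside, 66 mm inside diameter, 30 mm high, on the side of the pump away from the press frame. Origin at the centre of its underside.
- washer: Bystander: loose brass washer, 32 mm across, 4 mm thick, lying flat on the same side. Origin at the centre of its underside.
- mallet: Bystander: loose walnut mallet lying on its side, head 60 x 110 x 60 mm (x, y, z), handle 20 mm thick reaching to x = -195 mm. Origin under the middle of the head.
- scoop: Bystander: loose horn-coloured acrylic scoop, tray 60 x 90 mm (x, y), 26 mm high, flat handle reaching to y = +115 mm, lying beyond the pin end of the pump. Origin under the middle of the tray.

How it is judged:
By the outcome, as a careful person would: the job done as asked, in the order asked, and still so for the second after the job is handed in, with the robot touching nothing.
It also fails if it takes over 48 s, if anything falls off the work surface, if the arm or the gripper's body presses on something with over 40 N, if the wrist force passes 120 N, or if a joint passes its speed limit or range.

## Robot

A 6-joint arm with a two-finger parallel gripper is mounted at the origin on the work surface. World frame = base frame: x ahead of the robot, y to its left, z up, the work surface at z = 0. Lengths are in m, angles in degrees, forces in N, time in s.
With the tool pointing down it reaches from about 0.3 to 0.75 m from the base axis. Payload 8.5 kg.
Tool frame: the origin (TCP) lies at the very end of the fingers, on their centre line; the grasp point (between the pads) lies env.pinch_z behind it (env.pinch_z is the distance from the TCP to the grasp point, in m); z points along the fingers, y is the line along which they close (so a half turn about z gives the same grasp; the last joint's range is limited). The gripper opens to 85 mm and grips with 20 to 120 N. Pads are 22 mm wide; open, the fingers measure 114 mm over their backs; the gripper's body (76 mm by 85 mm) begins 54 mm behind the grasp point. The pads swing forward as they close: fully open they stand 13 mm farther back than shut.
Start: joints at [-87.221, 21.807, 74.336, -0, 83.858, -12.336], TCP at [0.143, -0.531, 0.231] pointing down, gripper open.
Joint ranges: [-178.18, 178.18], [-50.72, 133.34], [12.68, 142.11], [-81.47, 261.47], [9.98, 163.14], [-165.26, 165.26]. Speed limits (degrees/s): [136.94, 136.94, 180, 180, 180, 180].

## Interface

Orientations are given as a 3x3 rotation matrix whose columns are the frame's x, y, z axes.
In Python, from rig import telemetry, get_image, env gives the robot as it stands. The module is installed in compiled form; this text tells all that it offers.
- The arm moves only by the tool apply_moves, never from a script. Its argument "series" is a list of rows, each a list of 7 numbers: the shift along the tool's x, y, z in mm, then the turn, a rotation vector about the tool's x, y, z in degrees, then the opening, from 0 (shut) to 1 (fully open). A call has 1 to 12 rows; each row shifts and turns the commanded pose from where the row before left it, along the tool's axes as they then stand; what a row does not reach is not made up. A row lasts 1/8 s, in which the tool goes at most 62.5 mm and 10.7 degrees, less where a joint would pass 70% of its speed; a pose out of reach is approached as far as the arm can. A call with a gripper value outside its range is refused whole. The fingers move at their own pace and stop on an object; "grip_force" is the grip in N (left out, the last holds). Time passes only in rows, so rows that do not move let the fingers close. It gives the time, the measured TCP pose, the force, the opening and the grip force at its end, in the units of the state.
- telemetry.observe(): the state, without advancing time (a new reading comes with each control period).
- get_image(name): name is "scene" or "top"; returns a dict with "frame" (400x640x3 uint8, red, green, blue), "z_map" (400x640 float32, m along the optical axis (not along the pixel's ray), 0 where there is no reading), "vertical_fov" (degrees; the focal length in pixels is half the picture's height over the tangent of half this angle, whatever the lens; pixels are square), "cx", "cy" (the principal point, pixels), "eye" and "attitude" of the camera in the world. Camera axes: x right, y up, looking along -z (the intrinsics and any distortion apply to the point x, -y, -z); pixel columns grow to the right and rows downward; lengths in m; the calibration is good to about 2 mm. A picture is of the moment at which its call begins.
- env.close_job(): hands the job in; it is judged then, once.
The state is a dict: "time_s": time; "q": joint angles; "qvel": joint speeds; "joint_efforts": joint torques, N m; "position": TCP position; "tool_rot": TCP orientation; "ft_force": force on the tool from outside, world axes, zero at the start; "wrist_torque": the same for the moment, N m; "grip_width": finger opening in m; "gripper_force": force on a finger pad.
Only numpy, scipy, OpenCV 4.12 (cv2) and the standard library are available. Lean on these libraries where they do the work, as an engineer would, in place of code of your own. Each camera call takes 0.05 s, during which the arm holds its last target. There are 200 camera calls.

## Working session

There is one attempt and no reset: what is moved stays moved. The work goes in short steps, Python scripts to look and compute and a tool call to move; the robot and the scene stay as the last step left them, time stands still between calls to the robot, and variables do not carry over. Pictures are saved under pics/ and viewed, at most 10 in all, crops included, and the job is handed in when it is done.

Besides the shell and the picture viewer there is one more tool, called after "Call:" by a JSON object that holds its "name" and its "arguments". apply_moves: Moves the arm, as the interface text tells. Its arguments: {"type":"object","properties":{"series":{"type":"array"},"grip_force":{"type":"number"}},"required":["series"]}

```bash
mkdir -p pics; cat > h.py <<'E'
import numpy as np, cv2
from rig import telemetry, get_image, env
def grab(n, fn=None):
    d=get_image(n)
    if fn: cv2.imwrite('pics/'+fn, d['frame'][:,:,::-1])
    return d
def world(d):
    h,w=d['z_map'].shape; f=h/2/np.tan(np.radians(d['vertical_fov'])/2)
    u,v=np.meshgrid(np.arange(w),np.arange(h)); z=d['z_map']
    P=np.stack([(u-d['cx'])/f*z,-(v-d['cy'])/f*z,-z],-1)
    P=P@np.array(d['attitude']).T+np.array(d['eye']); P[z==0]=np.nan
    return P
E
python3 - <<'E'
from h import *
for n in('scene','top'):
    d=grab(n,n+'1.png'); print({k:d[k] for k in d if k not in('frame','z_map')})
    np.save(n+'.npy',world(d))
s=telemetry.observe();print(s['tool_rot'],s['position'],env.pinch_z,s['time_s'],s['ft_force'])
E
```

```text
{'vertical_fov': 49.94317331031445, 'cx': 319.1293510332551, 'cy': 204.3623161919054, 'eye': array([ 1.27189415, -0.08645557,  0.57214724]), 'attitude': array([[ 0.41905397, -0.51253599,  0.7494669 ],
       [ 0.90768275,  0.21603366, -0.35977977],
       [ 0.02249001,  0.83104532,  0.55574984]])}
{'vertical_fov': 50.76912592994627, 'cx': 317.5034013435594, 'cy': 201.8826150402657, 'eye': array([0.52531525, 0.19081059, 0.82301007]), 'attitude': array([[ 0.01469558,  0.98736726, -0.15776544],
       [-0.999771  ,  0.01205499, -0.01768141],
       [-0.01555618,  0.15798915,  0.9873183 ]])}
[[ 9.65409830e-01  2.60737126e-01 -1.07394642e-04]
 [ 2.60737044e-01 -9.65408998e-01  1.28861308e-03]
 [ 2.32309516e-04 -1.27204149e-03 -9.99999164e-01]] [ 0.14337497 -0.53070954  0.23078787] 0.0187 0.1 [-0.59820404 -0.19411737  0.64963545]
```

View pics/scene1.png

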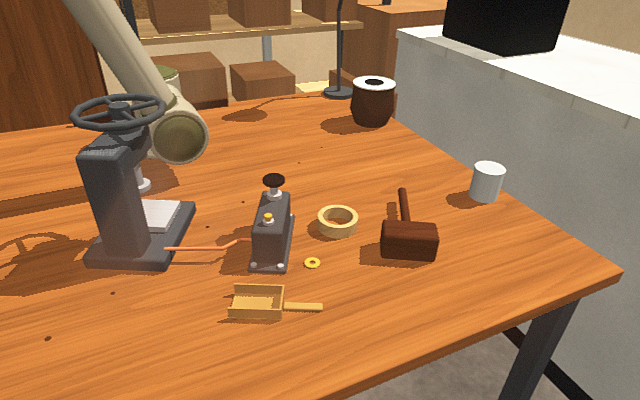

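View pics/top1.png

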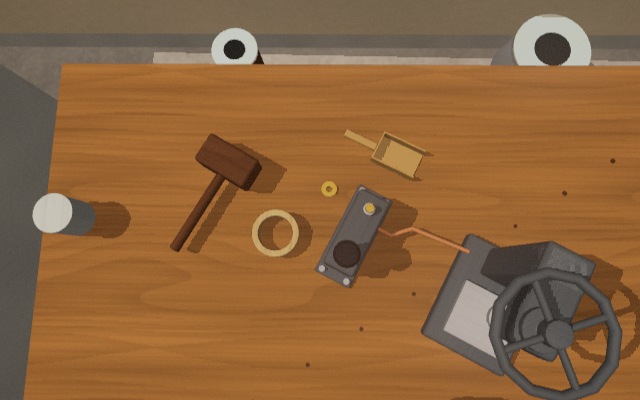

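Scene view: the knob is at about (274,180) and the pin cap at (268,217). Top view: the knob is at (346,253) and the pin cap at (369,209). The press frame is to the right (-y), and the ring and washer to the left of the pump.

```bash
python3 - <<'E'
from h import *
for n,(ku,kv),(pu,pv) in(('top',(346,253),(369,209)),('scene',(274,180),(268,217))):
    P=np.load(n+'.npy'); im=cv2.imread(f'pics/{n}1.png')
    k=P[kv-25:kv+25,ku-25:ku+25].reshape(-1,3); 
    m=(k[:,2]>.126)&(k[:,2]<.142); a=k[m]; print(n,'knob',m.sum(),a.mean(0),a.min(0),a.max(0),np.median(a[:,2]))
    c=P[pv-12:pv+12,pu-12:pu+12].reshape(-1,3); h=cv2.cvtColor(im,cv2.COLOR_BGR2HSV)[pv-12:pv+12,pu-12:pu+12].reshape(-1,3)
    m=(h[:,1]>110)&(h[:,2]>110)&(c[:,2]>.09); a=c[m]; print('pin',m.sum(),a.mean(0),np.percentile(a[:,2],[5,50,80,95]))
E
```

```text
top knob 611 [0.55182167 0.15500074 0.13334433] [0.52957848 0.13255701 0.12810727] [0.57356446 0.17675641 0.13775526] 0.13359855291350775
pin 64 [0.63142283 0.11423181 0.1032887 ] [0.10075835 0.10365484 0.10471308 0.10588882]
scene knob 247 [0.56146058 0.15158189 0.13248356] [0.53595291 0.13088505 0.12602943] [0.57876887 0.17520628 0.13578332] 0.13339492276224457
pin 57 [0.63717556 0.11178661 0.10165284] [0.09548317 0.10258669 0.10395488 0.10458331]
```

Call:
{"name": "apply_moves", "arguments": {"series": [[0,0,-50,0,0,0,0],[0,0,-50,0,0,0,0],[0,0,-50,0,0,0,0],[0,0,-40,0,0,0,0],[35.5,-34.5,0,0,0,0,0],[35.5,-34.5,0,0,0,0,0],[35.5,-34.5,0,0,0,0,0],[35.5,-34.5,0,0,0,0,0],[35.5,-34.5,0,0,0,0,0],[35.5,-34.5,0,0,0,0,0]]}}

```text
time_s: 1.35
position: [0.2955, -0.274, 0.4211]
tool_rot: [[0.965, 0.26, -0.0], [0.26, -0.965, 0.0], [-0.0, -0.001, -1.0]]
ft_force: [0.1, -0.3, -0.8]
grip_width: 0.0005
gripper_force: 0.0
```

Call:
{"name": "apply_moves", "arguments": {"series": [[36,-34.7,0,0,0,0,0],[36,-34.7,0,0,0,0,0],[36,-34.7,0,0,0,0,0],[36,-34.7,0,0,0,0,0],[36,-34.7,0,0,0,0,0],[36,-34.7,0,0,0,0,0],[36,-34.7,0,0,0,0,0],[36,-34.7,0,0,0,0,0],[36,-34.7,0,0,0,0,0],[36,-34.7,0,0,0,0,0],[0,0,0,0,0,0,0],[0,0,0,0,0,0,0]]}}

```text
time_s: 2.85
position: [0.552, 0.153, 0.4211]
tool_rot: [[0.965, 0.261, -0.001], [0.261, -0.965, -0.0], [-0.001, 0.0, -1.0]]
ft_force: [-0.4, -1.0, -0.1]
grip_width: 0.0002
gripper_force: 0.0
```

Descend to about 17 mm above the knob.

Call:
{"name": "apply_moves", "arguments": {"series": [[0,0,55,0,0,0,0],[0,0,55,0,0,0,0],[0,0,55,0,0,0,0],[0,0,55,0,0,0,0],[0,0,35,0,0,0,0],[0,0,15,0,0,0,0],[0,0,0,0,0,0,0],[0,0,0,0,0,0,0]]}}

```text
time_s: 3.85
position: [0.5529, 0.1531, 0.1531]
tool_rot: [[0.965, 0.26, 0.003], [0.26, -0.965, 0.0], [0.003, 0.001, -1.0]]
ft_force: [0.7, 0.7, 1.1]
grip_width: -0.0001
gripper_force: 0.0
```

```bash
cat >> h.py <<'E'
def pinz(fn=None):
    d=grab('scene',fn); P=world(d); f=d['frame']
    h=cv2.cvtColor(f,cv2.COLOR_RGB2HSV)
    near=np.hypot(P[...,0]-.632,P[...,1]-.114)<.014
    m=near&(P[...,2]>.094)
    a=P[m]; b=a[a[:,2]<.2]
    print('pin n',len(b),'z pct',np.percentile(b[:,2],[50,90,95,100]).round(4))
    kn=(np.hypot(P[...,0]-.552,P[...,1]-.154)<.03)&(P[...,2]>.115)&(P[...,2]<.15)&(h[...,2]<60)
    print('knob z',np.percentile(P[kn][:,2],[50,90,97]).round(4) if kn.any() else None)
    if fn:
        c=f[130:290,200:360,::-1]; cv2.imwrite('pics/c'+fn,cv2.resize(c,None,fx=3.5,fy=3.5,interpolation=cv2.INTER_CUBIC))
E
python3 -c "
from h import *
pinz('a.png')"
```

```text
pin n 59 z pct [0.1028 0.1044 0.1045 0.1053]
knob z [0.1329 0.1346 0.1353]
```

View pics/ca.png

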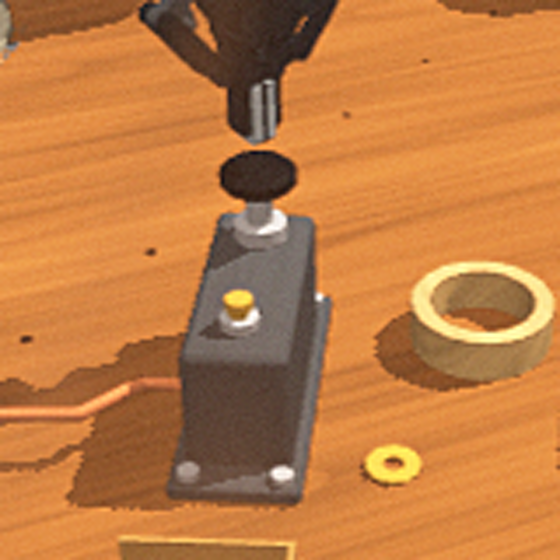

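Crop: the fingertips are at (258,140), centred over the knob at (258,175). The pin cap at (238,303) is nearly in. Pressing now.

Call:
{"name": "apply_moves", "arguments": {"series": [[0,0,10,0,0,0,0],[0,0,8,0,0,0,0],[0,0,5,0,0,0,0],[0,0,5,0,0,0,0],[0,0,4,0,0,0,0],[0,0,0,0,0,0,0],[0,0,0,0,0,0,0]]}}

```text
time_s: 4.78
position: [0.5522, 0.1533, 0.1204]
tool_rot: [[0.965, 0.261, 0.001], [0.261, -0.965, -0.0], [0.001, 0.0, -1.0]]
ft_force: [-3.9, -0.4, 13.7]
grip_width: -0.0001
gripper_force: 6.3
```

Call:
{"name": "apply_moves", "arguments": {"series": [[0,0,1,0,0,0,0],[0,0,0,0,0,0,0]]}}

```text
time_s: 5.03
position: [0.5522, 0.1533, 0.12]
tool_rot: [[0.965, 0.261, 0.002], [0.261, -0.965, -0.0], [0.002, 0.001, -1.0]]
ft_force: [-6.9, -1.0, 16.6]
grip_width: -0.0002
gripper_force: 8.4
```

Call:
{"name": "apply_moves", "arguments": {"series": [[0,0,-12,0,0,0,0],[0,0,-14,0,0,0,0],[0,0,0,0,0,0,0],[0,0,0,0,0,0,0],[0,0,0,0,0,0,0],[0,0,0,0,0,0,0]]}}

```text
time_s: 5.78
position: [0.552, 0.1533, 0.144]
tool_rot: [[0.965, 0.261, -0.001], [0.261, -0.965, 0.0], [-0.001, -0.0, -1.0]]
ft_force: [1.0, -0.1, 0.0]
grip_width: 0.0
gripper_force: 0.0
```

```bash
python3 -c "
from h import *
pinz()"
```

```text
pin n 83 z pct [0.1125 0.1165 0.1169 0.1174]
knob z [0.1331 0.1349 0.1355]
```

The pin is at 16 mm. Second stroke.

Call:
{"name": "apply_moves", "arguments": {"series": [[0,0,8,0,0,0,0],[0,0,6,0,0,0,0],[0,0,6,0,0,0,0],[0,0,6,0,0,0,0],[0,0,0,0,0,0,0],[0,0,0,0,0,0,0]]}}

```text
time_s: 6.58
position: [0.5522, 0.1533, 0.12]
tool_rot: [[0.965, 0.261, 0.002], [0.261, -0.965, -0.0], [0.002, 0.001, -1.0]]
ft_force: [-5.4, -1.7, 17.1]
grip_width: 0.0002
gripper_force: 8.5
```

Call:
{"name": "apply_moves", "arguments": {"series": [[0,0,-12,0,0,0,0],[0,0,-14,0,0,0,0],[0,0,0,0,0,0,0],[0,0,0,0,0,0,0],[0,0,0,0,0,0,0],[0,0,0,0,0,0,0]]}}

```text
time_s: 7.32
position: [0.552, 0.1533, 0.1439]
tool_rot: [[0.965, 0.261, -0.001], [0.261, -0.965, -0.0], [-0.001, -0.0, -1.0]]
ft_force: [-0.3, -0.8, -0.1]
grip_width: 0.0001
gripper_force: 0.0
```

```bash
python3 -c "
from h import *
pinz()"
```

```text
pin n 109 z pct [0.1154 0.1242 0.1246 0.1253]
knob z [0.1329 0.1349 0.1357]
```

The pin is at 24 mm. Third stroke.

Call:
{"name": "apply_moves", "arguments": {"series": [[0,0,8,0,0,0,0],[0,0,6,0,0,0,0],[0,0,6,0,0,0,0],[0,0,6,0,0,0,0],[0,0,0,0,0,0,0],[0,0,0,0,0,0,0]]}}

```text
time_s: 8.12
position: [0.5522, 0.1533, 0.12]
tool_rot: [[0.965, 0.261, 0.002], [0.261, -0.965, -0.0], [0.002, 0.001, -1.0]]
ft_force: [-5.8, -0.6, 16.5]
grip_width: 0.0002
gripper_force: 8.5
```

Call:
{"name": "apply_moves", "arguments": {"series": [[0,0,-12,0,0,0,0],[0,0,-14,0,0,0,0],[0,0,0,0,0,0,0],[0,0,0,0,0,0,0],[0,0,0,0,0,0,0],[0,0,0,0,0,0,0]]}}

```text
time_s: 8.88
position: [0.552, 0.1533, 0.144]
tool_rot: [[0.965, 0.261, -0.001], [0.261, -0.965, -0.0], [-0.001, -0.0, -1.0]]
ft_force: [-0.7, -0.7, 0.7]
grip_width: 0.0003
gripper_force: 0.0
```

```bash
python3 -c "
from h import *
pinz()"
```

```text
pin n 129 z pct [0.118  0.1322 0.1328 0.134 ]
knob z [0.1331 0.1349 0.1357]
```

The pin is at 32 mm. One more stroke should bring it to 40.

Call:
{"name": "apply_moves", "arguments": {"series": [[0,0,8,0,0,0,0],[0,0,6,0,0,0,0],[0,0,6,0,0,0,0],[0,0,6,0,0,0,0],[0,0,0,0,0,0,0],[0,0,0,0,0,0,0]]}}

```text
time_s: 9.68
position: [0.5522, 0.1533, 0.12]
tool_rot: [[0.965, 0.261, 0.002], [0.261, -0.965, -0.0], [0.002, 0.001, -1.0]]
ft_force: [-5.7, -0.8, 17.9]
grip_width: -0.0001
gripper_force: 8.5
```

Call:
{"name": "apply_moves", "arguments": {"series": [[0,0,-12,0,0,0,0],[0,0,-14,0,0,0,0],[0,0,0,0,0,0,0],[0,0,0,0,0,0,0],[0,0,0,0,0,0,0],[0,0,0,0,0,0,0]]}}

```text
time_s: 10.42
position: [0.552, 0.1533, 0.1439]
tool_rot: [[0.965, 0.261, -0.001], [0.261, -0.965, -0.0], [-0.001, -0.0, -1.0]]
ft_force: [0.5, 0.0, 1.2]
grip_width: 0.0003
gripper_force: 0.0
```

```bash
python3 -c "
from h import *
pinz('e.png')"
```

```text
pin n 145 z pct [0.125  0.1402 0.1407 0.1428]
knob z [0.133  0.1347 0.1353]
```

View pics/ce.png

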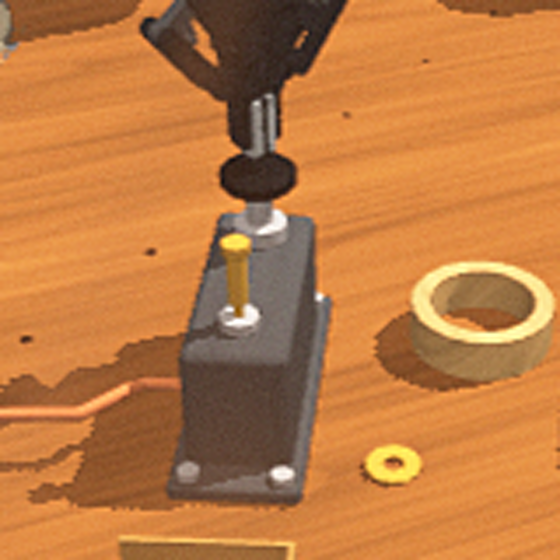

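The pin cap is at (236,243) in the crop, with its top at 140 mm. The narrow neck shows above the bush at (239,310), so the pin is fully out. The knob is fully up at (258,175). Withdrawing straight up.

Call:
{"name": "apply_moves", "arguments": {"series": [[0,0,-30,0,0,0,0],[0,0,-50,0,0,0,0],[0,0,-50,0,0,0,0],[0,0,-50,0,0,0,0],[0,0,-30,0,0,0,0],[0,0,0,0,0,0,0],[0,0,0,0,0,0,0],[0,0,0,0,0,0,0]]}}

```text
time_s: 11.48
position: [0.5519, 0.1532, 0.3529]
tool_rot: [[0.965, 0.261, -0.003], [0.261, -0.965, -0.0], [-0.003, -0.001, -1.0]]
ft_force: [0.1, -0.7, 0.5]
grip_width: 0.0002
gripper_force: 0.0
```

```bash
python3 -c "
from h import *
pinz(); print(env.close_job())"
```

```text
pin n 141 z pct [0.1262 0.1401 0.1404 0.1421]
knob z [0.1311 0.1347 0.1352]
the job is handed in; nothing more can be done
None
```

The pump is primed: four full strokes brought the tell-tale pin fully out (cap top measured at 140 mm), the plunger is back up, the hand is clear, and the job was handed in at about 11.5 s.

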